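# Slide the circuit-board carrier out to the gauge pointer and hold it

## Robot

A 6-joint arm with a two-finger parallel gripper is mounted at the origin on the work surface. World frame = base frame: x ahead of the robot, y to its left, z up, the work surface at z = 0. Lengths are in m, angles in degrees, forces in N, time in s.
With the tool pointing down it reaches from about 0.4 to 0.825 m from the base axis. Payload 7 kg.
Tool frame: the origin (TCP) lies on the centre line of the jaws, within the pads' length; the fingertips stand 14 mm ahead of it and the grasp point (between the pads) lies 5 mm behind it; z points along the fingers, y is the line along which they close (so a half turn about z gives the same grasp; the last joint's range is limited). The gripper opens to 88 mm and grips with 3 to 60 N. Pads are 19 mm wide; open, the fingers measure 130 mm over their backs; the gripper's body (78 mm by 193 mm) begins 47 mm behind the grasp point.
Start: joints at [-48.295, 20.546, 0.682, 0, -70.136, -16.507], TCP at [0.287, -0.611, 0.241] pointing down, gripper open.
Joint ranges: [-176.03, 176.03], [-82.01, 121.73], [-58.28, 71.71], [-173.87, 95.51], [-174.79, -0.11], [-173.66, 173.66]. Speed limits (degrees/s): [136.94, 136.94, 172.46, 180, 180, 180].

## Interface

Orientations are given as [roll, pitch, yaw] about the fixed x, y, z axes, in that order (R = Rz(yaw) Ry(pitch) Rx(roll)).
In Python, from plant import r gives the robot as it stands.
- The arm moves only by the tool send_rows, never from a script. Its argument "steps" is a list of rows, each an object with "dp": the shift along the tool's x, y, z in mm, a list of three; "roll": the turn about the tool's z in rad; "jaw": the opening in per cent of the stroke, from 0 (shut) to 100 (fully open). In form: [{"dp": [tx, ty, tz], "roll": roll, "jaw": jaw}, ...]. A call has 1 to 5 rows; each row is the pose to reach, as a shift and turn from the pose commanded when the call began, along the tool's axes at that moment; what a row does not reach only later rows make up. A row lasts 1/8 s, in which the tool goes at most 62.5 mm and 10.7 degrees, less where a joint would pass 70% of its speed; a pose out of reach is approached as far as the arm can. A call with a gripper value outside its range is refused whole. The fingers move at their own pace and stop on an object; "newtons" is the grip in N (left out, the last holds). Time passes only in rows, so rows that repeat a pose let the fingers close. It gives the time, the measured TCP pose, the force, the opening and the grip force at its end, in the units of the state.
- r.get_state(): the state, without advancing time (a new reading comes with each control period).
- r.capture(name): name is "scene" or "top" or "wrist"; returns a dict with "image" (480x640x3 uint8, blue, green, red), "K" (3x3 intrinsics, pixels), "rvec" (rotation vector, rad) and "tvec" (3), from world to camera coordinates, as OpenCV has them. Camera axes: x right, y down, z forward; pixel columns grow to the right and rows downward; lengths in m; the calibration is good to about 2 mm. A picture is of the moment at which its call begins. There is no depth.
- r.close_job(): hands the job in; it is judged then, once.
The state is a dict: "time_s": time; "joints": joint angles; "qd": joint speeds; "joint_torque": joint torques, N m; "tcp_pos": TCP position; "eef_rot": TCP orientation; "contact_force": force on the tool from outside, world axes, zero at the start; "moment": the same for the moment, N m; "gripper_width": finger opening in m; "gripper_force": force on a finger pad.
Only numpy, scipy, OpenCV 4.12 (cv2) and the standard library are available. Lean on these libraries where they do the work, as an engineer would, in place of code of your own. Each camera call takes 0.05 s, during which the arm holds its last target. There are 200 camera calls.

## Task

First swing the stop at the end of the riser aside, clear of the carrier's way. Then take the circuit-board carrier and slide it straight out over that end of the riser, flat and without lifting it off, until its leading edge is in line with the gauge pointer, so that its underside can be reached; it is then so far out that it would tip, so finish while still holding it flat, square to the riser and still. Do not shift the pointer, and leave the bin, the wash bottle and the screwdriver alone.

Things in the scene. Friction and masses are not known exactly. Their poses are not given: they have to be found in the camera images.
- riser: Fixed white-topped bench riser on aluminium sides, top 200 (its x) by 350 (its y) mm at 60 mm above the work surface. Origin on the work surface, axes level; its +y is the outward direction, the top ends at y = +150 mm (outlet edge, above open bench) and at y = -200 mm, x from -100 to +100 mm. On its +x side an 18 mm high gauge rail runs out along +y on the bench.
- riser_edge (a point): Middle of the riser's outlet edge, on its top surface; axes as the riser's.
- stop_pivot (a point): Vertical hinge axis of the stop, on the riser's top surface; 85 mm to -x of the riser's middle line, 14 mm inside the outlet edge.
- stop (a joint): Angle of the stop, a steel bar 14 mm wide whose underside is 4 mm and top 12 mm above the riser's top, turning on the pivot and reaching 75 mm from it. 0: it points along the riser's +x, across the carrier's way; it opens towards the riser's +y (anticlockwise from above); about 1.57 points straight out along +y, clear of the way, end of travel 1.75. Light friction hinge (0.05 N m), stays where it is left. Starts between 0 and 0.3.
- stop_knob (a point): Centre of the top of the stop's upright round black knob, 12 mm in diameter, 65 mm from the pivot; its top is 60 mm above the pivot point and the knob stands free for the upper 48 mm.
- carrier: Loose carrier: grey anodised aluminium plate 110 (its x) by 260 (its y) by 6 mm thick lying on the riser, with a thin green circuit board. Origin in the middle of its underside; +y is its leading end. Near its rear stands a black grip rib; at y = +43 to +87 mm stands a dark transformer block 24 mm high with a copper top. Total about 0.45 to 0.7 kg; it balances about 9 mm ahead of its origin, so it tips once some 120 mm overhang.
- carrier_front (a point): Middle of the carrier's leading edge, on the underside (130 mm to +y of its origin).
- carrier_grip (a point): Centre of the top of the grip rib: 16 mm thick along the carrier's y, 50 mm wide along x, 45 mm tall above the plate's top; 100 mm to -y of the carrier's origin. 22 mm of plate lie behind it, and the space in front is free for 130 mm above 8 mm over the plate.
- pointer_tip (a point): Tip of the gauge pointer, a 3 mm thin steel blade on a post on a black slider that runs on the gauge rail; the blade points to the riser's -x and its tip is 78 mm to +x of the riser's middle line, at the carrier's height (67 mm). Axes as the riser's. It marks where the carrier's leading edge must come to (140 to 185 mm beyond the outlet edge). It can be pushed along the rail: do not.
- bin: Bystander: loose grey open plastic bin 150 by 110 by 75 mm, origin under its middle.
- bottle: Bystander: white wash bottle with blue cap and bent spout, 66 mm diameter, 150 mm to the cap, 190 with spout, origin under its middle.
- driver: Bystander: screwdriver about 190 mm long lying on the bench, origin under its middle.

How it is judged:
By the outcome, as a careful person would: the job done as asked, in the order asked, and still so for the second after the job is handed in, while the arm keeps its last pose, push and grip.
It also fails if it takes over 54 s, if anything falls off the work surface, if the arm or the gripper's body presses on something with over 40 N, if the wrist force passes 120 N, or if a joint passes its speed limit or range.

## Working session

There is one attempt and no reset: what is moved stays moved. The work goes in short steps, Python scripts to look and compute and a tool call to move; the robot and the scene stay as the last step left them, time stands still between calls to the robot, and variables do not carry over. Pictures are saved under pics/ and viewed, at most 10 in all, crops included, and the job is handed in when it is done.

Besides the shell and the picture viewer there is one more tool, called after "Call:" in YAML: its name, and indented under it one key for each argument. send_rows: Moves the arm, as the interface text tells. Its arguments: {"type":"object","properties":{"steps":{"type":"array","items":{"type":"object","properties":{"dp":{"type":"array","items":{"type":"number"}},"roll":{"type":"number"},"jaw":{"type":"number"}}}},"newtons":{"type":"number"}},"required":["steps"]}

```bash
mkdir -p pics; ls
cat > h.py <<'E'
import numpy as np, cv2
from plant import r
def ray(c,uv,z):
    R,_=cv2.Rodrigues(np.array(c["rvec"],float)); t=np.array(c["tvec"],float).reshape(3)
    K=np.array(c["K"],float); C=-R.T@t
    d=R.T@np.linalg.solve(K,np.array([uv[0],uv[1],1.0]))
    return C+d*(z-C[2])/d[2]
def proj(c,P):
    return cv2.projectPoints(np.array(P,float).reshape(-1,1,3),np.array(c["rvec"],float),np.array(c["tvec"],float),np.array(c["K"],float),None)[0].reshape(-1,2)
E
python3 - <<'E'
from h import *
import pickle
d={}
for n in ("top","scene"):
    c=r.capture(n); d[n]=c; cv2.imwrite(f"pics/{n}0.png",c["image"])
    print(n,ray(c,(320,240),0.06))
pickle.dump(d,open("c0.pkl","wb"))
s=r.get_state(); print(s["tcp_pos"],s["eef_rot"],s["time_s"])
E
```

```text
pics
top [ 0.53871698 -0.00945402  0.06      ]
scene [ 0.47008543 -0.03253088  0.06      ]
[ 0.28719492 -0.61039581  0.2397341 ] [ 1.79915064e+02 -6.69919053e-03 -1.54806787e+02] 0.1
```

View pics/top0.png

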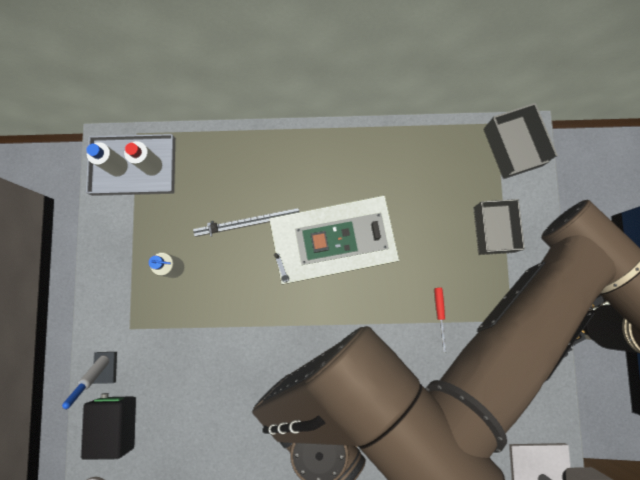

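View pics/scene0.png

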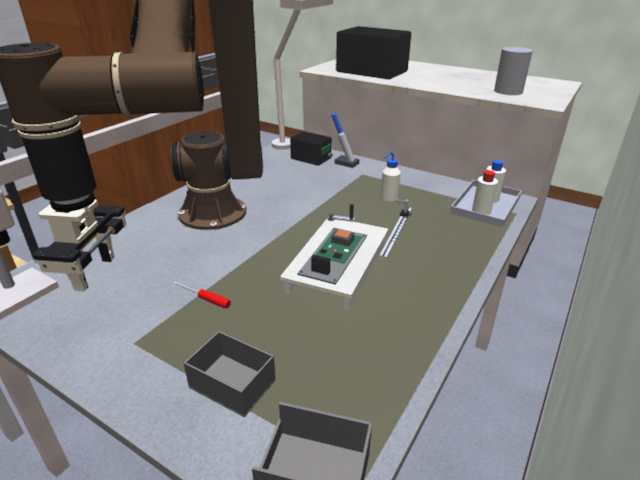

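The top view shows the riser with its corners near (271,219), (386,196), (398,261) and (282,283). The outlet is on the left, the stop is at (281,267), the rib at (376,231), and the pointer slider at about (213,228). Next I measure.

Run:
```python
from h import *
import pickle
d=pickle.load(open("c0.pkl","rb")); c=d["top"]; im=c["image"]
hsv=cv2.cvtColor(im,cv2.COLOR_BGR2HSV)
roi=np.zeros(im.shape[:2],np.uint8); roi[185:295,260:410]=255
m=((hsv[...,2]>190)&(hsv[...,1]<40)).astype(np.uint8)*255&roi
cn=max(cv2.findContours(m,cv2.RETR_EXTERNAL,cv2.CHAIN_APPROX_NONE)[0],key=cv2.contourArea)
b=cv2.boxPoints(cv2.minAreaRect(cv2.convexHull(cn)))
P=np.array([ray(c,p,0.06) for p in b]); print(b,P,[np.linalg.norm(P[i]-P[i-1]) for i in range(4)])
for n,uv,z in(("rib",(376,231),.111),("copper",(320,242),.09),("pointer",(213,228),.07),("stop knob",(280,257),.12),("pivot",(285,279),.07),("bottle",(161,264),.15),("driver",(439,305),.01),("bin",(498,226),.075)):
    print(n,ray(c,uv,z))
big=cv2.resize(im[185:300,180:410],None,fx=3.4,fy=3.4,interpolation=cv2.INTER_CUBIC); 
s=d["scene"]["image"][190:310,270:430]; s=cv2.resize(s,None,fx=1.7,fy=1.7,interpolation=cv2.INTER_CUBIC)
cv2.imwrite("pics/z.png",np.vstack([big,cv2.copyMakeBorder(s,0,0,0,big.shape[1]-s.shape[1],cv2.BORDER_CONSTANT)])); print(big.shape,s.shape)
```

```text
[[259.57697 219.88464]
 [385.15387 194.76926]
 [398.23077 260.15387]
 [272.65387 285.26926]] [[ 0.60347083  0.16888577  0.06      ]
 [ 0.67049531 -0.20642338  0.06      ]
 [ 0.47370703 -0.23680493  0.06      ]
 [ 0.40855534  0.13120585  0.06      ]] [np.float64(0.19852411934855954), np.float64(0.3812469465714368), np.float64(0.19911972936457153), np.float64(0.3737334289326422)]
rib [ 0.55274082 -0.1697086   0.111     ]
copper [ 0.52817851 -0.00991779  0.09      ]
pointer [0.58042508 0.30496907 0.07      ]
stop knob [0.48374982 0.10246692 0.12      ]
pivot [0.42531175 0.09401374 0.07      ]
bottle [0.46836616 0.42607263 0.15      ]
driver [ 0.34153093 -0.36019501  0.01      ]
bin [ 0.56523352 -0.5280151   0.075     ]
(391, 782, 3) (204, 272, 3)
```

View pics/z.png

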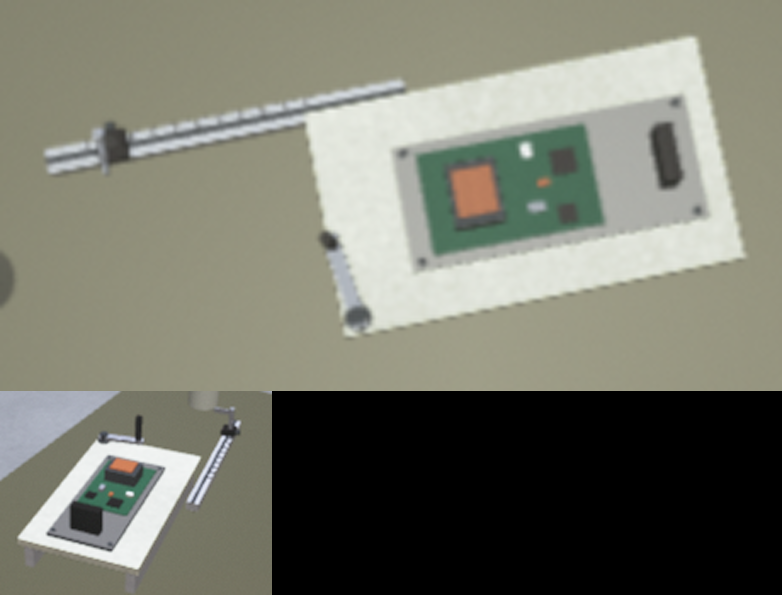

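The zoom shows the riser corners at (695,37), (745,258), (345,335) and (306,112). The knob top is at (330,240), the pivot cap at (358,316) and the pointer blade tip at about (107,170). The carrier front edge runs from (393,150) to (415,270).

Run:
```python
from h import *
import pickle
c=pickle.load(open("c0.pkl","rb"))["top"]
q=lambda u,v,z: ray(c,(180+u/3.4,185+v/3.4),z)[:2]
A,B,C,D=[q(*p,.06) for p in((695,37),(745,258),(345,335),(306,112))]
print([np.linalg.norm(x) for x in(A-B,B-C,C-D,D-A)])
ey=(C-B)+(D-A); ey/=np.linalg.norm(ey); ex=np.array([ey[1],-ey[0]])
O=(A+B+C+D)/4+ey*.025
print("O",O,"yaw",np.degrees(np.arctan2(ex[1],ex[0])))
def loc(p): return np.array([(p-O)@ex,(p-O)@ey])*1000
for n,p in dict(knob=q(330,238,.12),piv=q(358,314,.072),rib=q(664,155,.111),ptr=q(107,170,.067),f1=q(393,150,.066),f2=q(415,271,.066),r1=q(684,96,.066),r2=q(708,215,.066)).items(): print(n,p,loc(p))
piv=O+ex*-.085+ey*.136; print("pivot model",piv,"knob open",piv+ey*.065)
s=r.get_state(); R=cv2.Rodrigues(np.array([0,0,0.]))[0]
psi=np.radians(s["eef_rot"][2]); tx=np.array([np.cos(psi),np.sin(psi)]); ty=np.array([np.sin(psi),-np.cos(psi)])
k=q(330,238,.12)-s["tcp_pos"][:2]; print("dp mm",k@tx*1000,k@ty*1000)
```

```text
[np.float64(0.19878681524864988), np.float64(0.34965329020346053), np.float64(0.1982058769164897), np.float64(0.34688132813527195)]
O [ 0.53587533 -0.02538623] yaw 9.671692031872949
knob [0.48958914 0.11067913] [-22.76900496 141.9075932 ]
piv [0.42991593 0.09291569] [-84.57834672 134.42187175]
rib [ 0.55397277 -0.1677551 ] [  -6.07809147 -143.38573778]
ptr [0.56013683 0.31004555] [ 80.26999722 326.58815961]
f1 [0.57192333 0.06169126] [50.16486034 79.78366688]
f2 [0.46616259 0.04420549] [-57.03030397  80.31448596]
r1 [ 0.6133913  -0.19172475] [  48.468949   -176.99715347]
r2 [ 0.50871098 -0.20829521] [ -57.50738652 -175.74554871]
pivot model [0.42923514 0.09440055] knob open [0.41831499 0.15847668]
dp mm -490.0834576527462 566.3309054317639
```

Call:
send_rows:
  steps:
    - {"dp":[-40,46,0],"roll":0.1,"jaw":60}
    - {"dp":[-80,92,0],"roll":0.2,"jaw":60}
    - {"dp":[-120,138,0],"roll":0.27,"jaw":60}
    - {"dp":[-160,185,0],"roll":0.27,"jaw":60}
    - {"dp":[-200,231,0],"roll":0.27,"jaw":60}
  newtons: 10

```text
time_s: 0.72
tcp_pos: [0.37, -0.3147, 0.2404]
eef_rot: [180.0, -0.0, -170.3]
contact_force: [1.3, -0.1, -0.0]
gripper_width: 0.053
gripper_force: 0.0
```

Call:
send_rows:
  steps:
    - {"dp":[-22,50,0],"roll":0,"jaw":60}
    - {"dp":[-44,96,0],"roll":0,"jaw":60}
    - {"dp":[-66,142,0],"roll":0,"jaw":60}
    - {"dp":[-88,188,0],"roll":0,"jaw":60}
    - {"dp":[-110,234,0],"roll":0,"jaw":60}

```text
time_s: 1.35
tcp_pos: [0.4388, -0.0657, 0.2406]
eef_rot: [180.0, 0.0, -170.3]
contact_force: [0.6, 0.0, 0.8]
gripper_width: 0.0525
gripper_force: 0.0
```

Call:
send_rows:
  steps:
    - {"dp":[-20,45,0],"roll":0,"jaw":60}
    - {"dp":[-40,90,0],"roll":0,"jaw":60}
    - {"dp":[-60,130,0],"roll":0,"jaw":60}
    - {"dp":[-79,165,0],"roll":0,"jaw":60}
    - {"dp":[-79,165,0],"roll":0,"jaw":60}

```text
time_s: 1.98
tcp_pos: [0.4893, 0.1107, 0.2399]
eef_rot: [-180.0, -0.1, -170.1]
contact_force: [-0.1, -0.8, -0.0]
gripper_width: 0.0527
gripper_force: 0.0
```

Run:
```python
from h import *
import pickle
c=r.capture("wrist"); pickle.dump(c,open("w1.pkl","wb")); cv2.imwrite("pics/w1.png",c["image"]); s=r.get_state(); print(s["tcp_pos"],s["eef_rot"],s["time_s"]); print(proj(c,[[.4896,.1107,.12],s["tcp_pos"],[.429,.0944,.072]]))
```

```text
[0.48866204 0.10949945 0.23987719] [-1.79974678e+02 -8.04157425e-02 -1.70172805e+02] 2.025
[[313.12821238 237.12080754]
 [311.30944263 315.63313133]
 [305.74996064 143.22310699]]
```

View pics/w1.png

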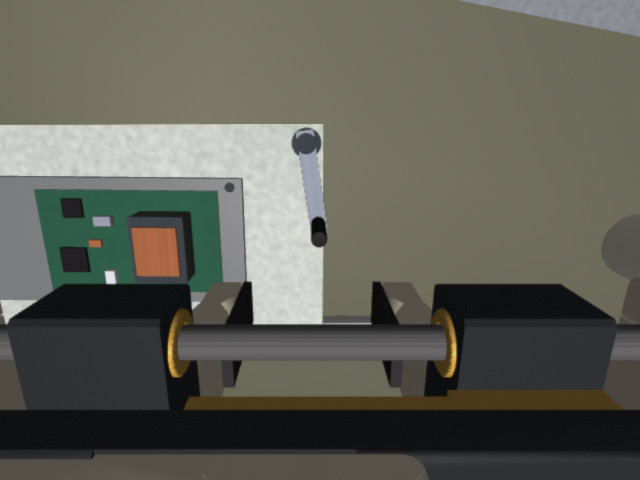

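The wrist view shows the knob top at about (319,239), the pivot at (306,142), the riser corner at (323,124) and its outlet edge at x=323. All agree with the model.

Run:
```python
from h import *
import pickle
c=pickle.load(open("w1.pkl","rb"))
k=ray(c,(319.5,239),.12)[:2]; p=ray(c,(306,142),.073)[:2]; cor=ray(c,(323,124),.06)[:2]
print(k,p,np.linalg.norm(k-p),"corner",cor)
e=np.array([ray(c,(243,179),.066),ray(c,(245,293),.066),ray(c,(323,300),.06)])[:,:2]; print(e)
print("carrier edge yaw",np.degrees(np.arctan2(*(e[1]-e[0])[::-1])),"riser edge yaw",np.degrees(np.arctan2(*(e[2]-cor)[::-1])))
```

```text
[0.49019385 0.11538771] [0.42800658 0.09444586] 0.06561872623215471 corner [0.41244293 0.10541945]
[[0.46607447 0.04856134]
 [0.56634785 0.06266231]
 [0.56392741 0.13292171]]
carrier edge yaw 8.004741059824873 riser edge yaw 10.290063063449404
```

Call:
send_rows:
  steps:
    - {"dp":[-2,5,45],"roll":0,"jaw":60}
    - {"dp":[-2,5,90],"roll":0,"jaw":60}
    - {"dp":[-2,5,125],"roll":0,"jaw":60}
    - {"dp":[-2,5,140],"roll":0,"jaw":50}
    - {"dp":[-2,5,140],"roll":0,"jaw":0}

```text
time_s: 2.65
tcp_pos: [0.4897, 0.1132, 0.1003]
eef_rot: [-180.0, -0.1, -170.3]
contact_force: [-0.5, 0.2, -0.5]
gripper_width: 0.0393
gripper_force: 0.0
```

Call:
send_rows:
  steps:
    - {"dp":[0,0,0],"roll":0,"jaw":0}
    - {"dp":[0,0,0],"roll":0,"jaw":0}
    - {"dp":[0,0,0],"roll":0,"jaw":0}

```text
time_s: 3.02
tcp_pos: [0.4906, 0.1143, 0.1015]
eef_rot: [179.9, 0.1, -170.3]
contact_force: [-0.2, 1.3, 2.3]
gripper_width: 0.0113
gripper_force: 10.0
```

Call:
send_rows:
  steps:
    - {"dp":[1.3,7,0],"roll":0,"jaw":0}
    - {"dp":[4.4,16.2,0],"roll":0,"jaw":0}
    - {"dp":[8.9,24.9,0],"roll":0,"jaw":0}
    - {"dp":[14.6,32.8,0],"roll":0,"jaw":0}
    - {"dp":[21.4,39.7,0],"roll":0,"jaw":0}

```text
time_s: 3.65
tcp_pos: [0.4621, 0.1502, 0.1009]
eef_rot: [180.0, 0.1, -170.2]
contact_force: [1.0, -1.9, 5.7]
gripper_width: 0.0116
gripper_force: 10.0
```

Call:
send_rows:
  steps:
    - {"dp":[7.8,5.9,0],"roll":0,"jaw":0}
    - {"dp":[16.4,10.5,0],"roll":0,"jaw":0}
    - {"dp":[25.5,13.8,0],"roll":0,"jaw":0}
    - {"dp":[35,15.7,0],"roll":0,"jaw":0}
    - {"dp":[43.5,16.2,0],"roll":0,"jaw":0}

```text
time_s: 4.28
tcp_pos: [0.4165, 0.1592, 0.1009]
eef_rot: [179.9, 0.1, -170.3]
contact_force: [1.1, 5.8, 4.1]
gripper_width: 0.0116
gripper_force: 10.0
```

Call:
send_rows:
  steps:
    - {"dp":[0,0,0],"roll":0,"jaw":0}
    - {"dp":[0,0,0],"roll":0,"jaw":40}
    - {"dp":[0,0,0],"roll":0,"jaw":50}
    - {"dp":[0,0,0],"roll":0,"jaw":50}

```text
time_s: 4.78
tcp_pos: [0.4159, 0.1573, 0.1001]
eef_rot: [-179.9, -0.1, -170.3]
contact_force: [0.4, 0.5, 0.2]
gripper_width: 0.0361
gripper_force: 0.0
```

Call:
send_rows:
  steps:
    - {"dp":[0,0,-45],"roll":0,"jaw":60}
    - {"dp":[0,0,-95],"roll":0,"jaw":60}
    - {"dp":[0,0,-140],"roll":0,"jaw":60}
    - {"dp":[-10,-45,-140],"roll":0,"jaw":60}
    - {"dp":[-20,-90,-140],"roll":0,"jaw":60}

```text
time_s: 5.4
tcp_pos: [0.4516, 0.072, 0.241]
eef_rot: [180.0, 0.0, -170.2]
contact_force: [0.0, -0.2, 0.0]
gripper_width: 0.0523
gripper_force: 0.0
```

Call:
send_rows:
  steps:
    - {"dp":[-12,-52,0],"roll":0,"jaw":60}
    - {"dp":[-24,-104,0],"roll":0,"jaw":60}
    - {"dp":[-36,-156,0],"roll":0,"jaw":60}
    - {"dp":[-48,-208,0],"roll":0,"jaw":60}
    - {"dp":[-61,-255,0],"roll":0,"jaw":60}

```text
time_s: 6.02
tcp_pos: [0.5547, -0.1704, 0.24]
eef_rot: [180.0, -0.1, -170.3]
contact_force: [0.5, 0.2, 0.4]
gripper_width: 0.0524
gripper_force: 0.0
```

Call:
send_rows:
  steps:
    - {"dp":[0,0,0],"roll":0,"jaw":60}
    - {"dp":[0,0,0],"roll":0,"jaw":60}

```text
time_s: 6.28
tcp_pos: [0.554, -0.1685, 0.2397]
eef_rot: [180.0, -0.1, -170.3]
contact_force: [-0.4, 0.8, 0.5]
gripper_width: 0.0524
gripper_force: 0.0
```

Run:
```python
from h import *
import pickle
c=r.capture("wrist"); t=r.capture("top"); pickle.dump((c,t),open("w2.pkl","wb"))
s=r.get_state(); print(s["tcp_pos"],s["eef_rot"],s["time_s"])
z=cv2.resize(t["image"][185:300,180:320],None,fx=2.6,fy=2.6,interpolation=cv2.INTER_CUBIC)
w=c["image"][40:330]
z=cv2.resize(t["image"][185:290,180:320],None,fx=2.8,fy=2.8,interpolation=cv2.INTER_CUBIC)
cv2.imwrite("pics/w2.png",np.vstack([w,cv2.copyMakeBorder(z,0,0,0,640-z.shape[1],cv2.BORDER_CONSTANT)]))
```

```text
[ 0.55422476 -0.16766168  0.24048152] [ 1.79987537e+02 -1.93277038e-02 -1.70237682e+02] 6.375
```

View pics/w2.png

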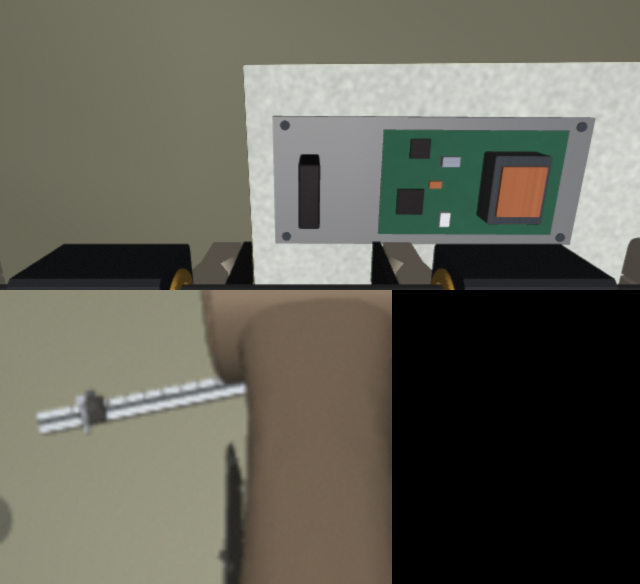

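The wrist view (row offset 40) shows the rib top at about (299–320, 164–228). The plate corners are at (274,117), (594,118), (570,244) and (275,242). The riser rear corner is at (244,66) and its far edge at (600,63). The arm hides the stop in the top view.

Run:
```python
from h import *
import pickle
c,t=pickle.load(open("w2.pkl","rb"))
q=lambda u,v,z: ray(c,(u,v+40),z)[:2]
im=c["image"]; hsv=cv2.cvtColor(im,cv2.COLOR_BGR2HSV)
m=(hsv[...,2]<60).astype(np.uint8)*255; m[:185]=0; m[275:]=0; m[:,:285]=0; m[:,335:]=0
n,l,st,ce=cv2.connectedComponentsWithStats(m); i=1+np.argmax(st[1:,4]); print("rib blob",st[i])
rt=[q(299,228,.111),q(320,228,.111),q(320,164,.111),q(299,164,.111)]; rib=np.mean(rt,0); print("rib",rib,np.linalg.norm(rt[0]-rt[1]),np.linalg.norm(rt[1]-rt[2]))
P=[q(*p,.066) for p in((274,117),(594,118),(570,244),(275,242))]; print(P,[np.linalg.norm(P[i]-P[i-1]) for i in range(4)])
for a,b in((0,1),(3,2)): d=P[b]-P[a]; print("carrier yaw",np.degrees(np.arctan2(-d[0],d[1])))
for a,b in((0,3),(1,2)): d=P[b]-P[a]; print("cross yaw",np.degrees(np.arctan2(d[1],d[0])))
a,b=q(244,66,.06),q(600,63,.06); d=b-a; print("riser yaw",np.degrees(np.arctan2(-d[0],d[1])))
print("centre",np.mean(P,0)); tip=ray(t,(180+88/2.8,185+138/2.8),.067)[:2]; print("ptr",tip)
s=r.get_state(); y=np.radians(-170.3); e=rib-s["tcp_pos"][:2]; print("dx,dy",1000*e@[np.cos(y),np.sin(y)],1000*e@[np.sin(y),-np.cos(y)])
```

```text
rib blob [ 299  195   21   74 1513]
rib [ 0.55692665 -0.17063144] 0.01572456760105278 0.048678413361091626
[array([ 0.50869545, -0.20792341]), array([0.46650979, 0.04596182]), array([0.57412606, 0.06512499]), array([ 0.61574983, -0.19186971])] [np.float64(0.10825138405842115), np.float64(0.2573661579860793), np.float64(0.10930913685902036), np.float64(0.2603436455567831)]
carrier yaw 9.434093877641
carrier yaw 9.199938587246827
cross yaw 8.528431840426116
cross yaw 10.096796333064907
riser yaw 10.06452220490072
centre [ 0.54127028 -0.07217658]
ptr [0.56227553 0.31019473]
dx,dy -2.1628875249153556 -3.382540098671297
```

Call:
send_rows:
  steps:
    - {"dp":[-2,-3,45],"roll":0,"jaw":60}
    - {"dp":[-2,-3,90],"roll":0,"jaw":60}
    - {"dp":[-2,-3,125],"roll":0,"jaw":60}
    - {"dp":[-2,-3,145],"roll":0,"jaw":60}
    - {"dp":[-2,-3,151],"roll":0,"jaw":50}
  newtons: 15

```text
time_s: 7.0
tcp_pos: [0.5564, -0.1699, 0.0887]
eef_rot: [180.0, -0.1, -170.2]
contact_force: [0.3, -0.0, -0.6]
gripper_width: 0.0476
gripper_force: 0.0
```

Call:
send_rows:
  steps:
    - {"dp":[0,0,0],"roll":0,"jaw":20}
    - {"dp":[0,0,0],"roll":0,"jaw":0}
    - {"dp":[0,0,0],"roll":0,"jaw":0}
    - {"dp":[0,0,0],"roll":0,"jaw":0}
    - {"dp":[0,0,0],"roll":0,"jaw":0}
  newtons: 15

```text
time_s: 7.62
tcp_pos: [0.5576, -0.1708, 0.0904]
eef_rot: [-180.0, 0.1, -170.3]
contact_force: [-2.0, 3.5, 5.9]
gripper_width: 0.0158
gripper_force: 15.0
```

Call:
send_rows:
  steps:
    - {"dp":[0,0,0],"roll":0,"jaw":0}
    - {"dp":[0,0,0],"roll":0,"jaw":0}
  newtons: 50

```text
time_s: 7.88
tcp_pos: [0.5576, -0.1707, 0.0904]
eef_rot: [180.0, 0.1, -170.3]
contact_force: [-1.1, 4.2, 5.6]
gripper_width: 0.0155
gripper_force: 50.0
```

Run:
```python
from h import *
s=r.get_state(); print({k:s[k] for k in("time_s","tcp_pos","eef_rot","contact_force","moment","gripper_width","gripper_force")})
c=r.capture("scene"); cv2.imwrite("pics/s3.png",cv2.resize(c["image"][170:330,230:450],None,fx=3,fy=3,interpolation=cv2.INTER_CUBIC))
```

```text
{'time_s': 7.875, 'tcp_pos': array([ 0.55761628, -0.17074956,  0.09043188]), 'eef_rot': array([ 1.79999448e+02,  7.63345971e-02, -1.70284483e+02]), 'contact_force': array([-1.09663204,  4.15723244,  5.598208  ]), 'moment': array([ 1.30556896,  0.47634839, -0.22025579]), 'gripper_width': 0.015501279371738555, 'gripper_force': 49.99653160572052}
```

View pics/s3.png

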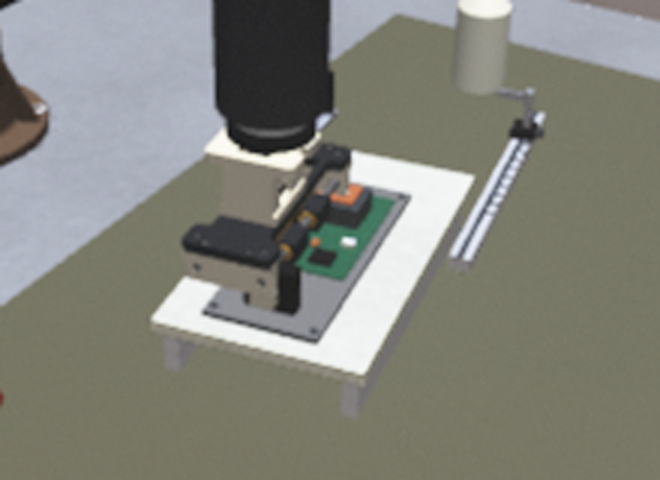

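The rib is gripped (15.5 mm, 50 N). Estimated travel is about 243 mm along tool y, so I slide 225 mm and then look again.

Call:
send_rows:
  steps:
    - {"dp":[0,8,0],"roll":0,"jaw":0}
    - {"dp":[0,22,0],"roll":0,"jaw":0}
    - {"dp":[0,38,0],"roll":0,"jaw":0}
    - {"dp":[0,56,0],"roll":0,"jaw":0}
    - {"dp":[0,75,0],"roll":0,"jaw":0}

```text
time_s: 8.55
tcp_pos: [0.5452, -0.0973, 0.0904]
eef_rot: [-179.9, 0.1, -170.3]
contact_force: [2.5, -5.2, 4.2]
gripper_width: 0.0156
gripper_force: 50.0
```

Run:
```python
from h import *
s=r.get_state(); print({k:s[k] for k in("time_s","tcp_pos","eef_rot","contact_force","moment","gripper_width")})
```

```text
{'time_s': 8.55, 'tcp_pos': array([ 0.54515303, -0.09732818,  0.09041714]), 'eef_rot': array([-1.79918622e+02,  8.61702243e-02, -1.70267507e+02]), 'contact_force': array([ 2.46343048, -5.24244622,  4.19506433]), 'moment': array([-1.82985507, -0.35711392, -0.01302396]), 'gripper_width': 0.015582650568926259}
```

Call:
send_rows:
  steps:
    - {"dp":[0,17,0],"roll":0,"jaw":0}
    - {"dp":[0,34,0],"roll":0,"jaw":0}
    - {"dp":[0,51,0],"roll":0,"jaw":0}
    - {"dp":[0,68,0],"roll":0,"jaw":0}
    - {"dp":[0,80,0],"roll":0,"jaw":0}

```text
time_s: 9.18
tcp_pos: [0.5315, -0.0182, 0.0904]
eef_rot: [-179.9, 0.1, -170.2]
contact_force: [1.6, -7.0, 5.2]
gripper_width: 0.0156
gripper_force: 50.0
```

Call:
send_rows:
  steps:
    - {"dp":[0,17,0],"roll":0,"jaw":0}
    - {"dp":[0,34,0],"roll":0,"jaw":0}
    - {"dp":[0,50,0],"roll":0,"jaw":0}
    - {"dp":[0,63,0],"roll":0,"jaw":0}
    - {"dp":[0,70,0],"roll":0,"jaw":0}

```text
time_s: 9.8
tcp_pos: [0.5196, 0.0505, 0.0905]
eef_rot: [-179.9, 0.1, -170.2]
contact_force: [1.3, -8.3, 7.1]
gripper_width: 0.0158
gripper_force: 50.0
```

Call:
send_rows:
  steps:
    - {"dp":[0,0,0],"roll":0,"jaw":0}
    - {"dp":[0,0,0],"roll":0,"jaw":0}

```text
time_s: 10.05
tcp_pos: [0.5196, 0.0511, 0.0904]
eef_rot: [-180.0, 0.1, -170.2]
contact_force: [-0.6, -0.0, 7.4]
gripper_width: 0.0156
gripper_force: 50.0
```

Run:
```python
from h import *
import pickle
s=r.get_state(); print({k:s[k] for k in("time_s","tcp_pos","eef_rot","contact_force","moment","gripper_width")})
d={n:r.capture(n) for n in("top","wrist","scene")}; pickle.dump(d,open("c4.pkl","wb"))
a=cv2.resize(d["top"]["image"][190:290,190:330],(420,300),interpolation=cv2.INTER_CUBIC)
b=cv2.resize(d["scene"]["image"][170:290,300:452],(380,300),interpolation=cv2.INTER_CUBIC)
w=cv2.resize(d["wrist"]["image"][0:240,240:640],(500,300))
cv2.imwrite("pics/c4.png",np.vstack([np.hstack([a,b]),cv2.copyMakeBorder(w,0,0,0,300,cv2.BORDER_CONSTANT)]))
```

```text
{'time_s': 10.05, 'tcp_pos': array([0.51957054, 0.0510769 , 0.09039996]), 'eef_rot': array([-1.79997646e+02,  7.85164639e-02, -1.70236656e+02]), 'contact_force': array([-0.64230779, -0.03752071,  7.39500479]), 'moment': array([-0.00855599,  0.42872199,  0.02826018]), 'gripper_width': 0.01564097481378281}
```

View pics/c4.png

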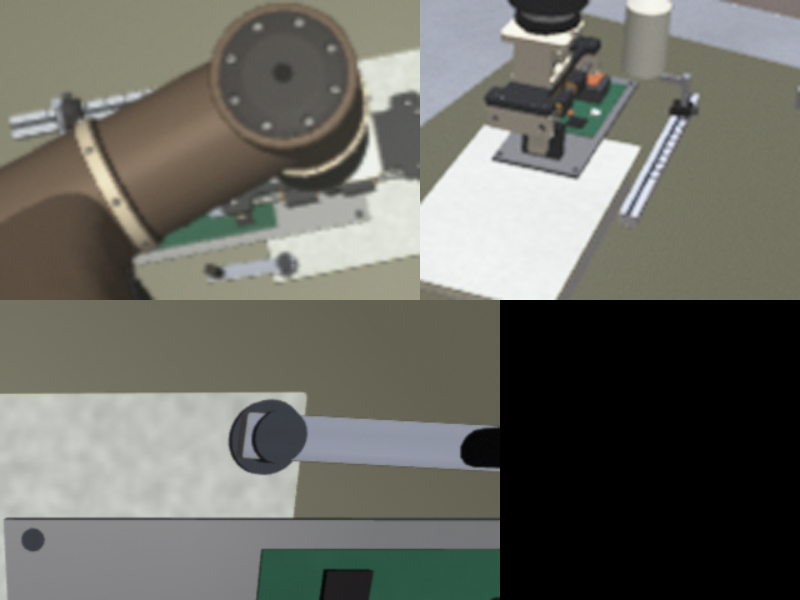

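The stop is open at about 90° and clear. The scene crop shows the carrier's front-right corner near (637,80) and the pointer blade near (660–688,77). I zoom there.

Run:
```python
from h import *
import pickle
d=pickle.load(open("c4.pkl","rb"))
a=cv2.resize(d["scene"]["image"][180:230,360:420],(720,600),interpolation=cv2.INTER_CUBIC)
cv2.imwrite("pics/z4.png",a)
```

```text
(no output)
```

View pics/z4.png

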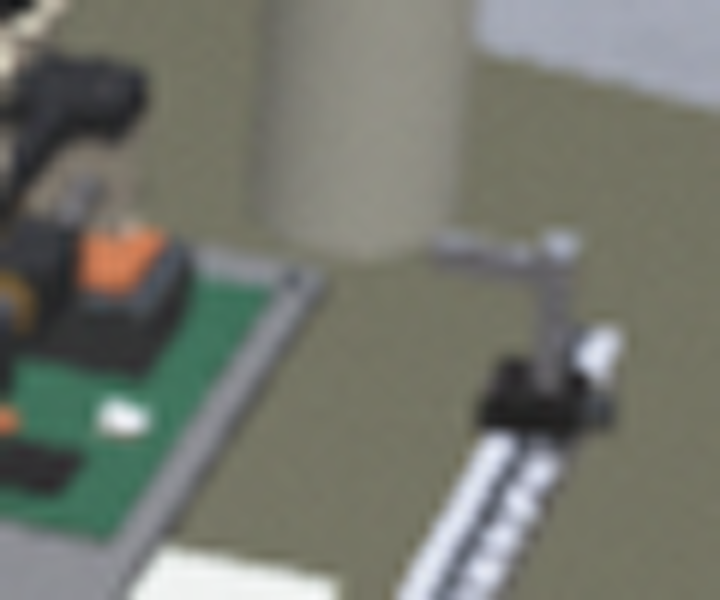

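The zoom shows the carrier's front-right corner at about (327,268) and the pointer tip at about (432,243).

Run:
```python
from h import *
import pickle
d=pickle.load(open("c4.pkl","rb"));c=d["scene"]
q=lambda u,v,z: ray(c,(360+(u+.5)/12-.5,180+(v+.5)/12-.5),z)[:2]
ey=np.array([-.1690,.9856]); ex=np.array([.9856,.169]); O=np.array([.53588,-.02539])
f=q(327,268,.066); p=q(432,243,.067); 
T=np.array(r.get_state()["tcp_pos"][:2]); ff=T+ey*.23
for n,x in(("corner",f),("ptr",p),("front from TCP",ff),("ptr top1",np.array([.56014,.31005])),("ptr top2",np.array([.5623,.3102]))): print(n,x,(x-O)@ex*1e3,(x-O)@ey*1e3)
# top view re-measure of pointer blade in image: bright pixels near slider
t=pickle.load(open("c0.pkl","rb"))["top"]; g=cv2.cvtColor(t["image"],cv2.COLOR_BGR2GRAY); print(g[218:240,204:220])
for dy in (.3235,.3265,.3295): print(proj(t,[[*(O+ex*.078+ey*dy),.067],[*(O+ex*.110+ey*dy),.067]]).round(1).tolist())
```

```text
corner [0.53650582 0.28484164] 53.04595871607395 305.6585450967928
ptr [0.55583067 0.31305732] 76.86097494064806 330.2020162091258
front from TCP [0.48070292 0.27777248] -3.148066994138005 308.12186774655083
ptr top1 [0.56014 0.31005] 80.60001599999995 326.50972400000006
ptr top2 [0.5623 0.3102] 82.75426200000001 326.292524
[[136 136 137 136 137 136 137 136 138 136 137 138 138 138 136 137]
 [137 137 137 136 136 137 135 136 135 136 137 137 137 138 138 138]
 [137 136 137 136 136 135 132 126 120 124 134 137 138 138 138 138]
 [136 136 137 137 138 136 121  99  90  96 121 132 134 137 137 138]
 [137 136 137 145 149 146 121  91  80  82 107 111 119 133 138 139]
 [136 136 141 166 175 171 126  78  68  68  70  70  81 126 136 149]
 [136 137 144 168 176 166 117  75  68  65  64  61  69 132 134 175]
 [138 135 145 172 168 142  99  77  75  71  65  62  65 121 127 167]
 [156 144 163 174 148 128 102  79  75  74  68  62  59  91 108 128]
 [197 170 185 199 160 141 113  82  76  74  69  63  56  64  96 111]
 [192 163 170 181 144 145 121  80  70  68  65  65  61  68 133 162]
 [140 122 109 103  96 137 128  86  65  64  66  66  65  78 166 201]
 [111 117 125 126 120 131 126  92  66  65  64  65  62  73 153 185]
 [160 174 192 197 177 141 122  93  66  63  62  60  58  64 101 112]
 [199 202 200 194 182 143 123  94  66  68  74  83  89  98 112 119]
 [185 189 179 156 130 114 133 113  95 111 118 127 134 134 137 137]
 [117 117 119 117 119 123 150 129 124 135 137 138 138 140 139 140]
 [120 128 134 135 135 138 151 131 128 137 138 139 138 138 139 140]
 [136 138 138 137 138 139 137 125 130 138 139 139 139 140 140 140]
 [138 136 138 138 137 138 138 137 138 138 139 138 140 139 140 139]
 [138 138 138 138 138 139 139 139 138 139 137 139 139 138 140 139]
 [138 138 138 137 138 138 138 139 138 139 139 139 140 140 140 139]]
[[212.6, 235.7], [210.9, 225.2]]
[[211.6, 235.9], [209.9, 225.4]]
[[210.6, 236.0], [208.9, 225.6]]
```

Pointer y is about 330 mm from the top-view blade column and the scene view. The remaining gap is about 22–24 mm, so I move 22 mm and look.

Call:
send_rows:
  steps:
    - {"dp":[0,7,0],"roll":0,"jaw":0}
    - {"dp":[0,14,0],"roll":0,"jaw":0}
    - {"dp":[0,20,0],"roll":0,"jaw":0}
    - {"dp":[0,22,0],"roll":0,"jaw":0}
    - {"dp":[0,22,0],"roll":0,"jaw":0}

```text
time_s: 10.82
tcp_pos: [0.5159, 0.0719, 0.0905]
eef_rot: [-179.9, 0.1, -170.2]
contact_force: [0.5, -6.4, 8.2]
gripper_width: 0.0161
gripper_force: 50.0
```

Run:
```python
from h import *
import pickle
s=r.get_state(); print({k:s[k] for k in("time_s","tcp_pos","eef_rot","contact_force","moment","gripper_width")})
c=r.capture("scene"); t=r.capture("top"); pickle.dump((c,t),open("c5.pkl","wb"))
a=cv2.resize(c["image"][185:215,370:410],(800,600),interpolation=cv2.INTER_CUBIC)
ey=np.array([-.1690,.9856]); ex=np.array([.9856,.169]); O=np.array([.53588,-.02539])
for y in(.325,.33,.335):
    P=proj(c,[[*(O+ex*x+ey*y),.066] for x in(-.058,.052,.078)]); print(y,((P-[370,185]+.5)*20-.5).round(0).tolist())
cv2.imwrite("pics/z5.png",a)
```

```text
{'time_s': 10.825, 'tcp_pos': array([0.51593866, 0.07189055, 0.09050937]), 'eef_rot': array([-1.79924859e+02,  5.52544179e-02, -1.70226469e+02]), 'contact_force': array([ 0.47004592, -6.39466594,  8.17329518]), 'moment': array([-2.17320858, -0.35720274, -0.02854607]), 'gripper_width': 0.016120529178848958}
0.325 [[-240.0, 184.0], [370.0, 297.0], [518.0, 325.0]]
0.33 [[-231.0, 173.0], [378.0, 285.0], [526.0, 312.0]]
0.335 [[-221.0, 161.0], [386.0, 273.0], [534.0, 300.0]]
```

View pics/z5.png

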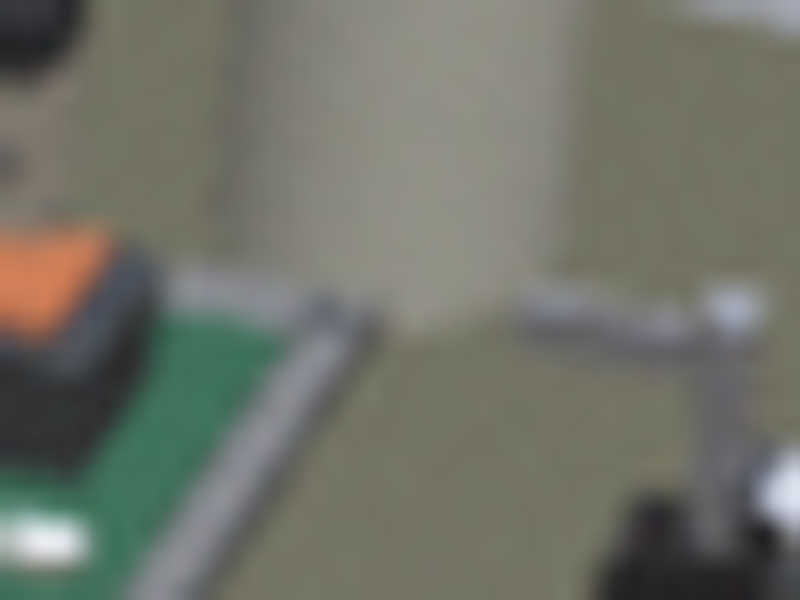

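The zoom shows the front edge running from (200,262) to (378,298), and the blade's bright top at about v=302 at its tip (520). The gap is only a few mm, so I take subpixel profiles.

Run:
```python
from h import *
import pickle
c,t=pickle.load(open("c5.pkl","rb")); im=c["image"]
g=cv2.cvtColor(im,cv2.COLOR_BGR2GRAY).astype(int)
print("cols 376-389 plate front"); print(g[193:204,376:391])
print("blade"); print(g[196:206,393:407])
ey=np.array([-.1690,.9856]); ex=np.array([.9856,.169]); O=np.array([.53588,-.02539])
for z in(.0655,.0685,.072):
  for y in(.325,.330): print(z,y,proj(c,[[*(O+ex*x+ey*y),z] for x in(.03,.052,.078,.1)]).round(2).tolist())
gt=cv2.cvtColor(t["image"],cv2.COLOR_BGR2GRAY); print(gt[228:250,206:222])
```

```text
cols 376-389 plate front
[[112 113 112 113 110 105 113 121 126 131 134 137 140 142 143]
 [115 113 114 114 106 105 113 120 126 132 135 138 141 141 143]
 [113 114 115 113 106 107 114 120 126 132 135 136 141 142 144]
 [110 113 112 113 111 110 115 122 127 133 136 139 141 143 144]
 [ 93 104 112 117 111 108 117 122 128 132 137 138 141 142 143]
 [ 82  89 113 130 125 124 125 128 130 133 137 140 141 143 143]
 [ 78  79 116 141 140 139 136 137 136 130 127 138 137 138 143]
 [ 65  67 104 124 125 129 133 138 132 117 107 122 120 129 143]
 [ 52  63  87  99 102 104 113 117 116 115 116 109  97 116 132]
 [ 45  66  90  97  96  95  95  96 113 134 135 106  94 110 114]
 [ 48  72  93  95  97  96  97 111 132 139 120  98 106 114 113]]
blade
[[142 141 138 134 127 119 113 114 113 114 113 113 114 114]
 [142 141 139 132 126 116 113 115 112 115 111 112 114 114]
 [143 140 137 134 123 114 114 113 114 113 114 113 115 113]
 [140 139 134 136 135 132 128 123 118 113 114 113 133 145]
 [133 127 121 121 127 128 122 124 122 123 130 120 140 167]
 [120 113 109 101  98  99 100 107 113 122 128 116 110 132]
 [113 113 112 108 105
[... 1494 characters left out ...]
  94  96  96  97  98  98  99]
 [170 186 189 186 152 102  66  67  86  95  97  98  99  99 100 101]
 [166 190 194 194 183 137  82  60  83  97  99  98 100 101 102 102]
 [161 191 196 192 186 156 104  61  77  95  99 101 101 103 102 103]
 [129 178 188 165 150 158 126  73  61  87  99 101 103 104 104 105]
 [105 163 165 134 122 168 148  91  60  79  98 102 103 105 105 106]
 [103 148 167 155 153 186 179 128  74  63  90 103 105 106 108 108]
 [ 98 113 171 190 199 208 205 159  96  61  81 102 107 108 110 112]
 [ 99 108 158 199 211 213 213 193 136  78  66  95 107 112 113 114]
 [101 102 117 180 210 214 216 211 165 101  67  88 107 114 115 117]
 [101 103 111 161 204 216 218 217 199 144  88  72  96 113 117 119]]
```

Run:
```python
from h import *
import pickle
c,t=pickle.load(open("c5.pkl","rb")); im=t["image"]
ey=np.array([-.1690,.9856]); ex=np.array([.9856,.169]); O=np.array([.53588,-.02539])
P=proj(t,[[*(O+ex*x+ey*.329),.066] for x in(-.058,0,.052,.078)]); x0,y0=200,222; k=13
print(((P-[x0,y0]+.5)*k-.5).round(0).tolist(),P.round(1).tolist())
a=cv2.resize(im[y0:y0+46,x0:x0+60],None,fx=k,fy=k,interpolation=cv2.INTER_CUBIC); a=np.clip(a.astype(float)*1.4,0,255).astype(np.uint8)
cv2.imwrite("pics/z6.png",a)
```

```text
[[243.0, 778.0], [202.0, 525.0], [165.0, 300.0], [147.0, 189.0]] [[218.2, 281.3], [215.0, 261.9], [212.3, 244.6], [210.9, 236.1]]
```

View pics/z6.png

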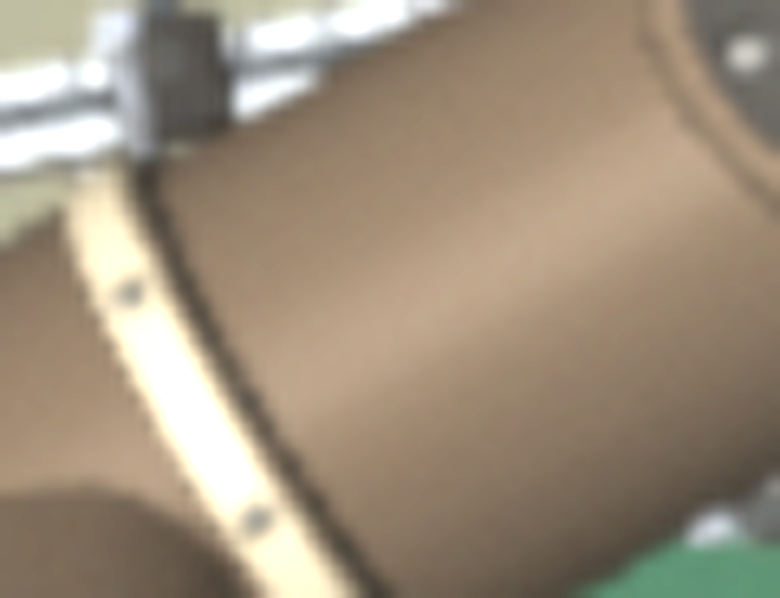

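The blade stripe centre lies on the predicted line at about 328–329 mm, and the front edge is at about 329 mm. They are in line, so I relax 1 mm, settle and check.

Call:
send_rows:
  steps:
    - {"dp":[0,-1,0],"roll":0,"jaw":0}
    - {"dp":[0,-1,0],"roll":0,"jaw":0}
    - {"dp":[0,-1,0],"roll":0,"jaw":0}
    - {"dp":[0,-1,0],"roll":0,"jaw":0}
    - {"dp":[0,-1,0],"roll":0,"jaw":0}

```text
time_s: 11.55
tcp_pos: [0.516, 0.0717, 0.0904]
eef_rot: [180.0, 0.1, -170.2]
contact_force: [-1.1, -0.6, 8.4]
gripper_width: 0.0158
gripper_force: 50.0
```

Run:
```python
from h import *
s=r.get_state(); print({k:s[k] for k in("time_s","tcp_pos","eef_rot","contact_force","moment","gripper_width","qd")})
T=np.array(s["tcp_pos"][:2]); y=(T-[.53588,-.02539])@[-.1690,.9856]*1e3+230; print("front y",y)
if 326<y<331.5: print(r.close_job())
```

```text
{'time_s': 11.55, 'tcp_pos': array([0.51596808, 0.07174734, 0.09040304]), 'eef_rot': array([ 1.79997727e+02,  7.16527194e-02, -1.70246184e+02]), 'contact_force': array([-1.07572612, -0.62395538,  8.38319025]), 'moment': array([-0.08483801,  0.52809867, -0.00806788]), 'gripper_width': 0.01579275148591687, 'qd': array([ 0.0886925 , -0.08733197, -0.08530528, -0.04432492, -0.01811462,
        0.01314343])}
front y 329.1036773519208
the job is handed in; nothing more can be done
None
```

I handed the job in at 11.6 s: the stop is swung to about 90°, clear of the way, and the carrier is slid out and held flat and square, its front edge about 179 mm past the outlet edge and, as measured, within about 2 mm of the pointer. I touched nothing else.

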